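# Pack a volume into a flapped archive carton and shut it

## Task

Swing both long flaps of the cardboard carton right back, past upright, then set the comb-bound volume that stands on the table down in the empty half of the carton, upright with its comb spine still on top like the two already in there (lower it until it rests on the bottom, do not drop it). Then close both flaps flat again over the volumes, without crushing the carton, without knocking over the two filed volumes and without disturbing the other things on the table.

Things in the scene. Friction and masses are not known exactly. Their poses are not given: they have to be found in the camera images.
- carton: Open-topped corrugated carton, fixed, 230 (its x) x 200 (its y) x 140 high (rim at z 140); origin at the centre of its underside, z up. Walls and bottom 5 thick; short end flaps tucked down inside, so it is 212 (x) x 190 (y) clear inside. Two filed volumes stand in its +y half, its -y half is empty. Two long flaps on the +y and -y rims, at the start both ajar by 0.3 to 0.65 rad.
- flap_left (a joint): Angle of the long flap, 228 (carton x) x 84 wide x 5 thick, hinged along the outer top edge of the carton's +y wall (carton y 100, z 140, parallel to its x). 0: flat on the rim (a stop; top face at z 145, slot of 32 between the two flaps), 1.57: upright, 2.6: folded back outside (stop). Stiff crease, 0.08 N m (1 to 2 N at the free edge): it stays where it is left.
- flap_right (a joint): The same flap mirrored, hinged along the carton's -y wall (carton y -100, z 140), opening towards its -y; same size, values and stiffness as flap_left.
- edge_left (a point): Middle of the free edge of the left (+y) flap, half way through its thickness, 84 from the hinge line; its axes turn with the flap (equal to the carton's when closed).
- edge_right (a point): Middle of the free edge of the right (-y) flap, in the same way.
- space (a point): Middle of the empty half of the carton, on the carton's floor (carton x 0, y -35, z 5): the free space there is 212 long (x) and about 117 wide (y); axes as the carton's.
- volume: The comb-bound volume to pack, loose, cream covers with a white plastic comb spine (29 diameter) along its top, standing on its fore-edge on the table: 190 long (its x) x 34 thick (its y) x 125 high, about 0.45 kg (0.35 to 0.6). Flat faces up to 105 above its foot. Origin at the centre of its underside, z up towards the comb.
- filed_a: Volume of the same kind and size already in the carton, standing comb up next to the +y wall. Origin at the centre of its underside.
- filed_b: Second filed volume of the same kind, standing beside filed_a, its free face towards the empty half. Origin at the centre of its underside.
- book_support: Bystander: dark steel L-shaped book support, 130 x 140 base, 220 high; origin at the centre of its base.
- flat_stack: Bystander: two comb-bound volumes lying flat, 155 x 185 x 52 high together; origin near the centre of the underside.
- pencil_cup: Bystander: black cup with pencils, 72 diameter, 165 high with pencils; origin at the centre of its underside.
Mind the look-alikes: they are no part of the job. Leave any pink look-alike of the volume alone.

How it is judged (in metres and radians):
On the way, in this order (a step that is already met when the one before it is completed fails the run):
1. both flaps swung back past upright (value of joint each of flap_left, flap_right above 1.65 rad), for 0.2 s.
2. the volume stands on the carton's floor in the empty half (horizontal distance between volume and space below 0.06 m and z of volume in the frame of space below 0.008 m and angle between volume's own z axis and vertical below 0.15 rad), for 0.2 s.
At the end, for the whole second after the job is handed in: Both flaps lie closed (each under 0.12 rad, 10 mm at the edge); the volume rests on the carton's floor (within 8 mm) in the empty half (foot within 60 mm of its middle), upright with the comb on top (within 0.15 rad) and at rest; the two filed volumes still stand upright (within 0.15 rad) (all of step 2 and value of joint each of flap_left, flap_right below 0.12 rad and angle between each of filed_a, filed_b's own z axis and vertical below 0.15 rad and linear speed of volume below 0.02 m/s); the robot touches nothing.
It fails at once if the volume was dropped (moving faster than 0.5 m/s while out of the fingers) (linear speed of volume above 0.5 m/s and contact force between the fingers and volume below 0.3 N).
It fails at once if the carton was crushed (fingers pressed on it with more than 100 N in all) (contact force between the fingers and carton above 100 N).
It fails at once if a bystander was moved more than 25 mm (distance of any of book_support, flat_stack, pencil_cup from where it was at the start of the episode above 0.025 m).
It also fails if it takes over 72 s, if anything falls off the work surface, if the arm or the gripper's body presses on something with over 40 N, if the wrist force passes 120 N, or if a joint passes its speed limit or range.

## Robot

A 6-joint arm with a two-finger parallel gripper is mounted at the origin on the work surface. World frame = base frame: x ahead of the robot, y to its left, z up, the work surface at z = 0. Lengths are in m, angles in degrees, forces in N, time in s.
With the tool pointing down it reaches from about 0.3 to 0.75 m from the base axis. Payload 8.5 kg.
Tool frame: the origin (TCP) lies midway between the tips of the shut fingers; the grasp point (between the pads) lies env.tcp_to_grasp behind it (env.tcp_to_grasp is the distance from the TCP to the grasp point, in m); z points along the fingers, y is the line along which they close (so a half turn about z gives the same grasp; the last joint's range is limited). The gripper opens to 85 mm and grips with 20 to 120 N. Pads are 22 mm wide; open, the fingers measure 114 mm over their backs; the gripper's body (76 mm by 85 mm) begins 54 mm behind the grasp point. The pads swing forward as they close: fully open they stand 13 mm farther back than shut.
Start: joints at [55.044, 21.807, 74.336, -0, 83.858, -12.336], TCP at [0.212, 0.508, 0.231] pointing down, gripper open.
Joint ranges: [-178.18, 178.18], [-50.72, 133.34], [12.68, 142.11], [-81.47, 261.47], [9.98, 163.14], [-165.26, 165.26]. Speed limits (degrees/s): [136.94, 136.94, 180, 180, 180, 180].

## Interface

Orientations are given as a 3x3 rotation matrix whose columns are the frame's x, y, z axes.
In Python, from rig import observe, optics, job, env gives the robot as it stands. The module is installed in compiled form; this text tells all that it offers.
- The arm moves only by the shell command python3 -m jog 'ROWS' [FORCE]. ROWS is JSON, a list of rows, each a list of 7 numbers: the turn, a rotation vector about the tool's x, y, z in rad, then the shift along the tool's x, y, z in m, then the opening in per cent of the stroke, from 0 (shut) to 100 (fully open). A call has 1 to 10 rows; each row shifts and turns the commanded pose from where the row before left it, along the tool's axes as they then stand; what a row does not reach is not made up. A row lasts 1/8 s, in which the tool goes at most 62.5 mm and 10.7 degrees, less where a joint would pass 70% of its speed; a pose out of reach is approached as far as the arm can. A call is refused whole if a number of a shift passes 0.0625 or a number of a turn 0.188, either way. A call with a gripper value outside its range is refused whole. The fingers move at their own pace and stop on an object; FORCE is the grip in N (left out, the last holds). Time passes only in rows, so rows that do not move let the fingers close. It gives the time, the measured TCP pose, the force, the opening and the grip force at its end, in the units of the state.
- observe(): the state, without advancing time (a new reading comes with each control period).
- optics.get_image(name): name is "side" or "top"; returns a dict with "pixels" (384x512x3 uint8, red, green, blue), "mtx" (3x3 intrinsics, pixels), "rvec" (rotation vector, rad) and "tvec" (3), from world to camera coordinates, as OpenCV has them. Camera axes: x right, y down, z forward; pixel columns grow to the right and rows downward; lengths in m; the calibration is good to about 2 mm. A picture is of the moment at which its call begins. There is no depth.
- job.close_job(): hands the job in; it is judged then, once.
The state is a dict: "time_s": time; "q": joint angles; "qvel": joint speeds; "joint_efforts": joint torques, N m; "position": TCP position; "tool_rot": TCP orientation; "ft_force": force on the tool from outside, world axes, zero at the start; "wrist_torque": the same for the moment, N m; "grip_width": finger opening in m; "gripper_force": force on a finger pad.
Only numpy, scipy, OpenCV 4.12 (cv2) and the standard library are available. Lean on these libraries where they do the work, as an engineer would, in place of code of your own. Each camera call takes 0.05 s, during which the arm holds its last target. There are 200 camera calls.

## Working session

There is one attempt and no reset: what is moved stays moved. The work goes in short steps, Python scripts to look and compute and a shell command to move; the robot and the scene stay as the last step left them, time stands still between calls to the robot, and variables do not carry over. Pictures are saved under pics/ and viewed, at most 11 in all, crops included, and the job is handed in when it is done.

```bash
mkdir -p pics; cat > h.py <<'E'
import numpy as np, cv2
from rig import observe, optics, job, env
def snap(n,f=None):
    d=optics.get_image(n)
    if f: cv2.imwrite('pics/'+f,d['pixels'][:,:,::-1])
    return d
def ray(d,u,v):
    R=cv2.Rodrigues(np.array(d['rvec'],float))[0];t=np.array(d['tvec'],float).ravel()
    c=-R.T@t; r=R.T@np.linalg.inv(np.array(d['mtx']))@np.array([u,v,1.]); return c,r
def onz(d,u,v,z):
    c,r=ray(d,u,v); return (c+r*(z-c[2])/r[2]).round(4)
def proj(d,P):
    return cv2.projectPoints(np.array(P,float).reshape(-1,3),np.array(d['rvec'],float),np.array(d['tvec'],float),np.array(d['mtx'],float),None)[0].reshape(-1,2).round(1)
E
python3 - <<'E'
from h import *
a=snap('top','top0.png');b=snap('side','side0.png')
for d in(a,b): print(ray(d,256,192),proj(d,[[0.2,0,0],[.5,0,0],[.5,.3,0],[.5,-.3,0]]).tolist())
s=observe();print(s['position'],s['tool_rot'],s['time_s'],env.tcp_to_grasp,s['ft_force'])
E
```

```text
(array([0.37203021, 0.00896311, 1.62933393]), array([ 0.16886542,  0.00396242, -0.98575876])) [[261.7, 314.0], [260.6, 231.6], [180.6, 232.7], [340.3, 230.6]]
(array([ 0.40815529, -0.83257967,  1.16192821]), array([ 0.1530199 ,  0.62024247, -0.76946123])) [[142.9, 235.4], [225.9, 219.7], [212.6, 162.6], [243.0, 293.8]]
[0.2113873  0.50747815 0.2307787 ] [[-9.23074907e-01  3.84619521e-01 -7.34378080e-04]
 [ 3.84620127e-01  9.23074342e-01 -1.05712753e-03]
 [ 2.71293680e-04 -1.25826448e-03 -9.99999172e-01]] 0.1 0.0187 [0.0204873  0.36197086 0.09010236]
```

View pics/top0.png

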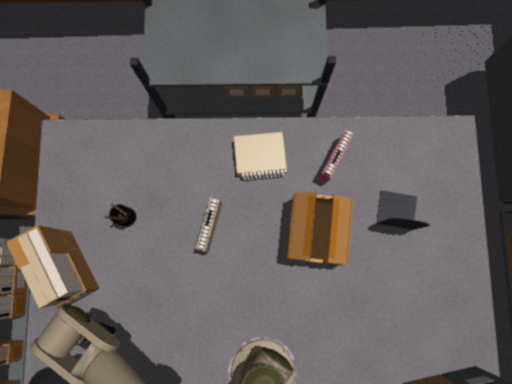

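View pics/side0.png

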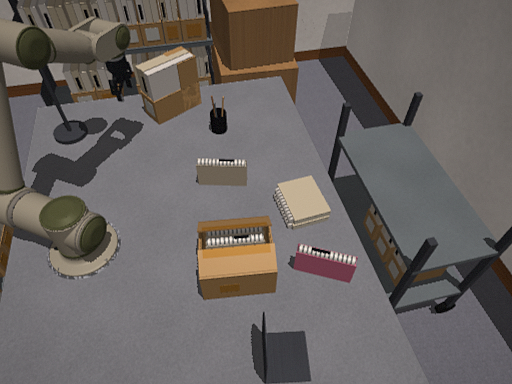

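The top view shows the carton at about (320,229), the cream volume at (208,225), the flat stack at (260,155), the pink look-alike at (337,157), the book support at (398,208) and the cup at (121,215). The side view shows the combs of the filed volumes under the far (+y) flap. I'll zoom in on the carton and the volume.

```bash
python3 - <<'E'
from h import *
a=cv2.imread('pics/top0.png');b=cv2.imread('pics/side0.png')
A=cv2.resize(a[170:290,180:370],None,fx=4,fy=4,interpolation=cv2.INTER_CUBIC)
B=cv2.resize(b[145:305,180:300],None,fx=3.7,fy=3.7,interpolation=cv2.INTER_CUBIC)
cv2.imwrite('pics/A.png',A);cv2.imwrite('pics/B.png',B)
d=snap('top');p=d['pixels'][:,:,::-1]
hsv=cv2.cvtColor(np.ascontiguousarray(p),cv2.COLOR_BGR2HSV)
print(hsv[225,208],hsv[228,300],hsv[228,320],hsv[228,340])
m=(hsv[:,:,1]>110)&(hsv[:,:,2]>70)&(hsv[:,:,0]<25);m=m.astype(np.uint8);m[:,:270]=0;m[:,370:]=0;m[:185]=0;m[280:]=0
c=max(cv2.findContours(m,0,1)[0],key=cv2.contourArea);print(cv2.minAreaRect(c),cv2.approxPolyDP(c,3,True).reshape(-1,2).tolist())
m=((hsv[:,:,2]>130)&(hsv[:,:,1]<90)).astype(np.uint8);m[:,:185]=0;m[:,230:]=0;m[:190]=0;m[260:]=0
m=cv2.morphologyEx(m,3,np.ones((5,5),np.uint8))
c=max(cv2.findContours(m,0,1)[0],key=cv2.contourArea);r=cv2.minAreaRect(c);print(r)
print([onz(d,*q,.115).tolist() for q in cv2.boxPoints(r)],onz(d,*r[0],.115))
E
```

```text
[ 12  30 110] [ 16 152 146] [ 15 141  78] [ 14 147 173]
((319.64849853515625, 228.01486206054688), (60.99578094482422, 68.75707244873047), 5.710593223571777) [[295, 193], [287, 258], [346, 264], [352, 200]]
((207.05563354492188, 223.01556396484375), (11.13186264038086, 54.1570930480957), 15.64224624633789)
[[0.4387, 0.2307, 0.115], [0.6212, 0.1813, 0.115], [0.61, 0.1434, 0.115], [0.4279, 0.1935, 0.115]] [0.5235 0.1875 0.115 ]
```

View pics/A.png

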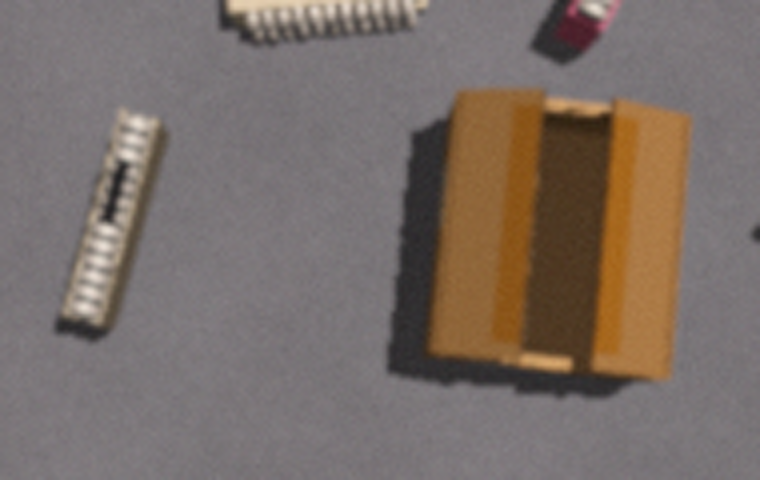

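View pics/B.png

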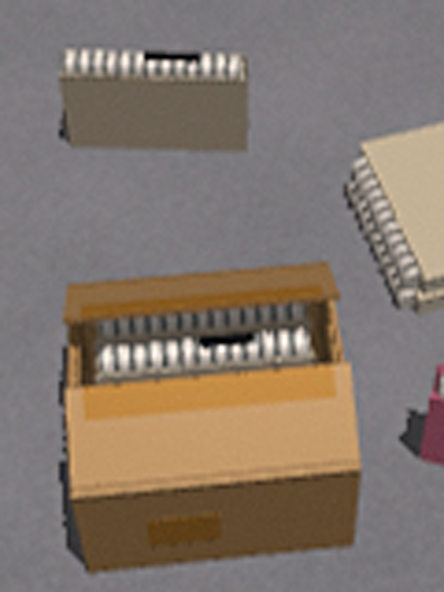

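The carton's +y side is towards world +y, because both filed combs are under the left flap. It has a small yaw. In the crops, the left hinge runs (462,90)–(430,355) and the right hinge (690,115)–(668,380). Next I compute the poses and flap angles.

```bash
python3 - <<'E'
from h import *
a=snap('top');b=snap('side')
A=lambda x,y:(180+x/4,170+y/4)
B=lambda x,y:(180+x/3.7,145+y/3.7)
C=np.array([onz(a,*A(*p),.143) for p in[(462,90),(430,355),(690,115),(668,380)]]);print(C)
ctr=C.mean(0);ex=(C[0]-C[1]+C[2]-C[3])[:2];yaw=np.arctan2(ex[1],ex[0]);print('carton',ctr,np.degrees(yaw),np.linalg.norm(C[0]-C[1]),np.linalg.norm(C[0]-C[2]))
print('side near hinge',[onz(b,*B(*p),.143) for p in[(70,498),(355,470)]],'base',[onz(b,*B(*p),0) for p in[(88,570),(352,545)]])
def tri(p,q):
    c1,r1=ray(a,*p);c2,r2=ray(b,*q)
    s=np.linalg.lstsq(np.c_[r1,-r2],c2-c1,rcond=None)[0];x=c1+s[0]*r1;y=c2+s[1]*r2
    return (x+y)/2,np.linalg.norm(x-y)
for n,P,Q in[('R',[(612,100),(592,370)],[(352,365),(68,388)]),('L',[(545,95),(522,350)],[(338,300),(65,322)])]:
    t=[tri(A(*p),B(*q)) for p,q in zip(P,Q)];print(n,t)
    m=(t[0][0]+t[1][0])/2; e=np.array([-np.sin(yaw),np.cos(yaw)]);d=(m[:2]-ctr[:2])@e;print('carton y',d,'z',m[2],'ang',np.degrees(np.arctan2(m[2]-.1425,100-0 and .1-abs(d))))
# volume comb ends: top crop and side crop
for p,q in[((140,112),(240,60)),((85,325),(68,60))]: print('vol',tri(A(*p),B(*q)))
print('vol base near',[onz(b,*B(*p),0) for p in[(72,148),(247,150)]])
E
```

```text
[[ 0.6232 -0.1224  0.143 ]
 [ 0.3956 -0.0892  0.143 ]
 [ 0.5987 -0.3199  0.143 ]
 [ 0.3719 -0.2904  0.143 ]]
carton [ 0.49735  -0.205475  0.143   ] -7.856300034993536 0.23000869548780103 0.19901381861569312
side near hinge [array([ 0.3743, -0.2932,  0.143 ]), array([ 0.5969, -0.3214,  0.143 ])] base [array([ 0.375 , -0.2883,  0.    ]), array([ 0.6017, -0.319 ,  0.    ])]
R [(array([ 0.61022793, -0.24696406,  0.17665812]), np.float64(0.005855538671979313)), (array([ 0.38416973, -0.21977702,  0.1835389 ]), np.float64(0.006575741160488139))]
carton y -0.027654373641243273 z 0.18009851137774943 ang 27.461204932935736
L [(array([ 0.61367108, -0.18886084,  0.18579823]), np.float64(0.005724519227040062)), (array([ 0.395878  , -0.16187564,  0.19075337]), np.float64(0.003974877987044637))]
carton y 0.030839033714355885 z 0.18827579887571483 ang 33.49951258090158
vol (array([0.60948476, 0.15912693, 0.12433335]), np.float64(0.001580766504377954))
vol (array([0.43285069, 0.20695486, 0.11506814]), np.float64(0.014067622952844682))
vol base near [array([0.4292, 0.1901, 0.    ]), array([0.6112, 0.1448, 0.    ])]
```

Estimates:

| Item | Position | Yaw or angle |
|---|---|---|
| Carton | (0.497, -0.205) | yaw -7.9° |
| Left flap | – | about 33° |
| Right flap | – | about 27° |
| Volume | (0.522, 0.184) | yaw about -14.8° |

I'll shut the fingers, align with the carton and go above the slot.

```bash
cat >> h.py <<'E'
CT=np.array([.4974,-.2055]);CY=np.radians(-7.9)
def carton(x,y,z):
    c,s=np.cos(CY),np.sin(CY);return np.array([CT[0]+c*x-s*y,CT[1]+s*x+c*y,z])
def to(P,yaw=None):
    s=observe();R=np.array(s['tool_rot']);p=np.array(s['position'])
    if yaw is not None:
        R2=np.array([[np.cos(yaw),-np.sin(yaw),0],[np.sin(yaw),np.cos(yaw),0],[0,0,1]])@np.diag([1.,-1,-1])
        print('turn',cv2.Rodrigues(R.T@R2)[0].ravel().round(3))
    print('shift',(R.T@(P-p)).round(4),'p',p.round(4),'t',s['time_s'],'f',np.round(s['ft_force'],1))
E
python3 -m jog '[[0,0,-0.1285,0,0,-0.035,0],[0,0,-0.1285,0,0,-0.035,0],[0,0,0,-0.029,-0.051,0,0],[0,0,0,-0.029,-0.051,0,0],[0,0,0,-0.029,-0.051,0,0],[0,0,0,-0.029,-0.051,0,0],[0,0,0,-0.029,-0.051,0,0],[0,0,0,-0.029,-0.051,0,0],[0,0,0,-0.029,-0.051,0,0],[0,0,0,-0.029,-0.051,0,0]]' 40
python3 -m jog '[[0,0,0,-0.029,-0.051,0,0],[0,0,0,-0.029,-0.051,0,0],[0,0,0,-0.029,-0.051,0,0],[0,0,0,-0.029,-0.051,0,0],[0,0,0,-0.029,-0.051,0,0],[0,0,0,0,0,0,0]]'
python3 -c "
from h import *
to(carton(0,.0016,.29),np.radians(172.1));print(observe()['q'])
snap('side','side1.png');snap('top','top1.png')"
```

```text
time_s: 1.5
position: [0.3856, 0.0698, 0.3015]
tool_rot: [[-0.991, 0.137, 0.001], [0.137, 0.991, 0.0], [-0.001, 0.0, -1.0]]
ft_force: [0.9, 0.9, 0.3]
grip_width: 0.0002
gripper_force: 0.0
time_s: 2.25
position: [0.4944, -0.204, 0.2998]
tool_rot: [[-0.99, 0.141, -0.002], [0.141, 0.99, 0.001], [0.002, 0.001, -1.0]]
ft_force: [-0.0, 1.2, 0.1]
grip_width: -0.0003
gripper_force: 0.0
turn [ 0.001 -0.002 -0.004]
shift [-0.0032  0.0005  0.0098] p [ 0.4944 -0.204   0.2998] t 2.25 f [-0.   1.2  0.1]
[-3.51037552e+01  1.80405601e+01  6.87913215e+01 -1.76106523e-02
  9.32746527e+01 -1.16996374e+02]
```

```bash

python3 -m jog '[[0,0,0,-0.003,0,0.045,0],[0,0,0,0,0,0.045,0],[0,0,0,0,0,0.03,0],[0,0,0,0,0,0.018,0],[0,0,0,0,0,0,0]]'
python3 -m jog '[[0,0,0,0,-0.014,0,0],[0,0,0,0,-0.014,-0.004,0],[0,0,0,0,-0.014,-0.005,0],[0,0,0,0,-0.014,-0.005,0],[0,0,0,0,-0.014,-0.006,0],[0,0,0,0,-0.014,-0.006,0],[0,0,0,0,-0.014,-0.006,0],[0,0,0,0,-0.014,-0.006,0],[0,0,0,0,-0.013,0,0],[0,0,0,0,0,0,0]]'
python3 -c "
from h import *
a=snap('side')['pixels'][130:330,150:320];b=snap('top')['pixels'][150:320,230:400]
f=lambda x:cv2.resize(x,(390,440))
cv2.imwrite('pics/c2.png',np.hstack([f(a),f(b)])[:,:,::-1])
to(carton(0,0,.2),np.radians(172.1))"
```

```text
time_s: 2.98
position: [0.4963, -0.1997, 0.163]
tool_rot: [[-0.991, 0.136, -0.002], [0.136, 0.991, 0.001], [0.002, 0.001, -1.0]]
ft_force: [-1.3, 0.3, 0.4]
grip_width: 0.0001
gripper_force: 0.0
time_s: 4.22
position: [0.4794, -0.3262, 0.201]
tool_rot: [[-0.99, 0.139, -0.0], [0.139, 0.99, -0.0], [0.0, -0.0, -1.0]]
ft_force: [0.4, 1.1, -0.1]
grip_width: -0.0
gripper_force: 0.0
turn [ 0. -0. -0.]
shift [-0.0012  0.1209  0.0011] p [ 0.4796 -0.3251  0.2011] t 4.325 f [-0.8  0.6  0.7]
```

View pics/c2.png

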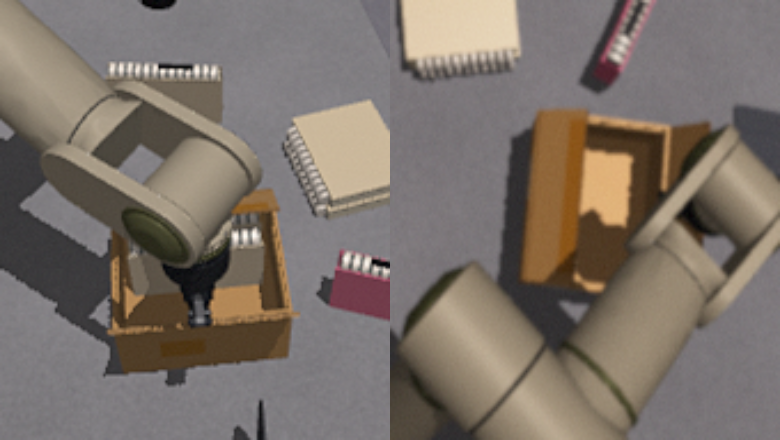

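The right flap is folded back: its edge is at about (690,125) in the crop, and the empty half is open. Now the left flap, the same way.

```bash

python3 -m jog '[[0,0,0,0,0.04,0,0],[0,0,0,0,0.04,0,0],[0,0,0,0,0.035,0,0],[0,0,0,0,0,0.035,0],[0,0,0,0,0.012,0,0],[0,0,0,0,0.014,-0.004,0],[0,0,0,0,0.014,-0.006,0],[0,0,0,0,0.014,-0.006,0],[0,0,0,0,0.014,-0.006,0],[0,0,0,0,0.014,-0.006,0]]'
python3 -m jog '[[0,0,0,0,0.014,-0.005,0],[0,0,0,0,0.014,-0.003,0],[0,0,0,0,0.014,0,0],[0,0,0,0,0.014,0,0],[0,0,0,0,0.006,0,0],[0,0,0,0,0,0,0]]'
python3 -m jog '[[0,0,0,0,-0.02,0,0],[0,0,0,0,-0.02,-0.05,0],[0,0,0,0,0,-0.05,0],[0,0,0,0,0,0,0]]'
python3 -c "
from h import *
to(np.array([.523,.184,.30]),np.radians(165.2))"
```

```text
time_s: 5.58
position: [0.5068, -0.1287, 0.1949]
tool_rot: [[-0.991, 0.137, -0.0], [0.137, 0.991, 0.0], [0.0, 0.0, -1.0]]
ft_force: [-0.7, -0.8, -1.1]
grip_width: 0.0003
gripper_force: 0.5
time_s: 6.32
position: [0.5153, -0.068, 0.2022]
tool_rot: [[-0.991, 0.137, -0.0], [0.137, 0.991, 0.0], [0.0, 0.0, -1.0]]
ft_force: [-0.6, -1.7, 0.3]
grip_width: -0.0003
gripper_force: 0.0
time_s: 6.82
position: [0.5107, -0.109, 0.3058]
tool_rot: [[-0.99, 0.138, 0.007], [0.138, 0.99, -0.003], [-0.007, -0.002, -1.0]]
ft_force: [0.2, 1.5, -0.8]
grip_width: 0.0001
gripper_force: 0.0
turn [-0.002  0.007  0.12 ]
shift [0.0283 0.2919 0.005 ] p [ 0.5107 -0.109   0.3058] t 6.825 f [ 0.2  1.5 -0.8]
```

```bash

python3 -m jog '[[0,0,0.02,0.0047,0.0487,0,100],[0,0,0.02,0.0047,0.0487,0,100],[0,0,0.02,0.0047,0.0487,0,100],[0,0,0.02,0.0047,0.0487,0,100],[0,0,0.02,0.0047,0.0487,0,100],[0,0,0.02,0.0047,0.0487,0,100],[0,0,0,0,0,0.04,100],[0,0,0,0,0,0.04,100],[0,0,0,0,0,0,100]]'
python3 -c "
from h import *
to(np.array([.523,.184,.066]),np.radians(165.2))
A=snap('side');B=snap('top')
P=carton(0,-.035,0)
f=lambda x:cv2.resize(x,(390,440))
a=A['pixels'][120:320,150:320];b=B['pixels'][150:320,180:350]
cv2.imwrite('pics/c3.png',np.hstack([f(a),f(b)])[:,:,::-1])"
```

```text
time_s: 7.95
position: [0.5352, 0.1838, 0.2192]
tool_rot: [[-0.967, 0.255, -0.007], [0.255, 0.967, -0.001], [0.007, -0.003, -1.0]]
ft_force: [-0.3, 0.7, -0.1]
grip_width: 0.0854
gripper_force: 0.0
turn [-0.003 -0.007  0.   ]
shift [ 0.0108 -0.0025  0.1533] p [0.5352 0.1838 0.2192] t 7.95 f [-0.3  0.7 -0.1]
```

View pics/c3.png

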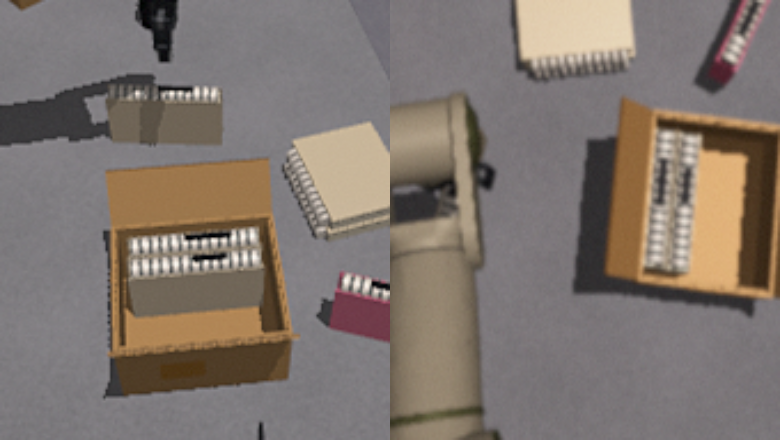

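Both flaps stand folded back, and the left flap's inner face is visible. The volume is untouched below the gripper. Descend and grip.

```bash

python3 -m jog '[[-0.003,-0.007,0,0.0108,-0.0025,0.04,100],[0,0,0,0,0,0.04,100],[0,0,0,0,0,0.04,100],[0,0,0,0,0,0.02,100],[0,0,0,0,0,0.013,100],[0,0,0,0,0,0,100]]'
python3 -c "
from h import *
to(np.array([.523,.184,.066]),np.radians(165.2))"
python3 -m jog '[[0,0,0,0,0,0,30],[0,0,0,0,0,0,0],[0,0,0,0,0,0,0],[0,0,0,0,0,0,0],[0,0,0,0,0,0,0],[0,0,0,0,0,0,0]]' 50
```

```text
time_s: 8.8
position: [0.5269, 0.1845, 0.0698]
tool_rot: [[-0.967, 0.255, 0.008], [0.255, 0.967, 0.001], [-0.008, 0.003, -1.0]]
ft_force: [-1.0, 0.0, 0.4]
grip_width: 0.0856
gripper_force: 0.0
turn [0.003 0.008 0.   ]
shift [ 0.0037 -0.0015  0.0038] p [0.5269 0.1845 0.0698] t 8.8 f [-1.   0.   0.4]
time_s: 9.55
position: [0.5268, 0.1847, 0.07]
tool_rot: [[-0.967, 0.255, 0.009], [0.255, 0.967, 0.001], [-0.008, 0.004, -1.0]]
ft_force: [-0.9, 1.3, 5.3]
grip_width: 0.0335
gripper_force: 51.0
```

```bash

python3 -m jog '[[0,0,0,0,0,-0.02,0],[0,0,0,0,0,-0.05,0],[0,0,0,0,0,-0.05,0],[0,0,0,0,0,-0.05,0],[0,0,0,0,0,-0.05,0],[0,0,0,0,0,-0.01,0],[0,0,0,0,0,0,0]]'
python3 -c "
from h import *
to(carton(0,-.035,.30),np.radians(172.1))
A=snap('side','s4.png')
print(A['pixels'].shape, proj(A,[observe()['position']]))"
```

```text
time_s: 10.42
position: [0.5242, 0.1841, 0.2977]
tool_rot: [[-0.967, 0.255, 0.005], [0.255, 0.967, 0.001], [-0.005, 0.002, -1.0]]
ft_force: [0.8, -0.1, -5.5]
grip_width: 0.0335
gripper_force: 51.2
turn [ 0.002  0.005 -0.12 ]
shift [-0.0776 -0.4183 -0.0027] p [0.5242 0.1841 0.2977] t 10.425 f [ 0.8 -0.1 -5.5]
(384, 512, 3) [[218.2 124.6]]
```

Held at about 5.5 N, so roughly 0.56 kg. Transfer to above the empty half.

```bash

python3 -m jog '[[0,0,-0.015,-0.0097,-0.0523,-0.002,0],[0,0,-0.015,-0.0097,-0.0523,-0.002,0],[0,0,-0.015,-0.0097,-0.0523,-0.002,0],[0,0,-0.015,-0.0097,-0.0523,-0.002,0],[0,0,-0.015,-0.0097,-0.0523,-0.002,0],[0,0,-0.015,-0.0097,-0.0523,0,0],[0,0,-0.015,-0.0097,-0.0523,0,0],[0,0,-0.015,-0.0097,-0.0523,0,0],[0,0,0,0,0,0,0],[0,0,0,0,0,0,0]]'
python3 -c "
from h import *
to(carton(0,-.035,.30),np.radians(172.1))
A=snap('side');B=snap('top')
f=lambda x:cv2.resize(x,(390,440))
a=A['pixels'][130:330,150:320];b=B['pixels'][150:320,230:400]
cv2.imwrite('pics/c5.png',np.hstack([f(a),f(b)])[:,:,::-1])"
```

```text
time_s: 11.72
position: [0.5149, -0.2405, 0.3068]
tool_rot: [[-0.99, 0.138, 0.005], [0.138, 0.99, 0.004], [-0.004, 0.004, -1.0]]
ft_force: [-0.6, 1.5, -4.1]
grip_width: 0.0337
gripper_force: 52.8
turn [ 0.004  0.004 -0.   ]
shift [ 0.0222 -0.0027  0.0067] p [ 0.5149 -0.2405  0.3068] t 11.725 f [-0.6  1.5 -4.1]
```

View pics/c5.png

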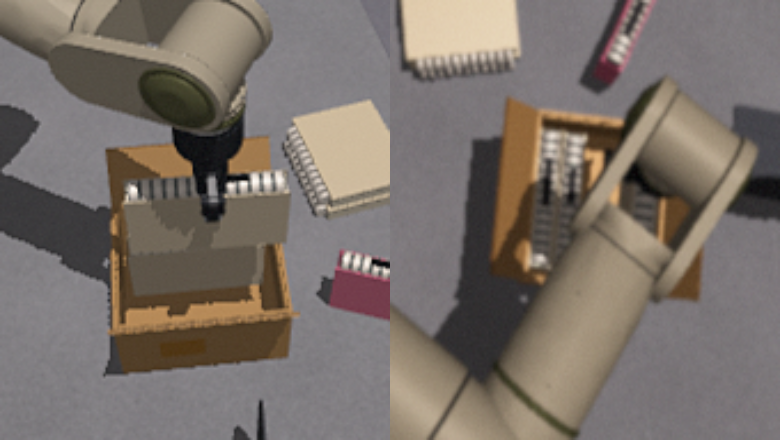

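The held volume hangs level and upright over the carton, with its bottom corners at crop (126,250) and (287,243). I'll compute its x offset.

```bash
python3 -c "
from h import *
A=snap('side')
c,s=np.cos(CY),np.sin(CY);R=np.array([[c,-s,0],[s,c,0],[0,0,1]])
p=R.T@(np.array(observe()['position'])-np.r_[CT,0]);print('tcp carton',p)
for u,v in[(126,250),(287,243),(125,197),(288,189)]:
    o,r=ray(A,150+u/2.294,130+v/2.2);o=R.T@(o-np.r_[CT,0]);r=R.T@r
    k=(p[1]-.017-o[1])/r[1];print((o+k*r).round(4))
"
```

```text
tcp carton [ 0.02243059 -0.03151795  0.30836231]
[-0.0823 -0.0485  0.2446]
[ 0.1148 -0.0485  0.2318]
[-0.0727 -0.0485  0.358 ]
[ 0.1107 -0.0485  0.3504]
```

```bash

python3 -m jog '[[0.004,0.004,0,0.0185,-0.003,0.02,0],[0,0,0,0,0,0.02,0],[0,0,0,0,0,0,0],[0,0,0,0,0,0,0]]'
python3 -c "
from h import *
A=snap('side')
p=np.array(observe()['position']);to(carton(.004,-.035,.08),np.radians(172.1))
zf=p[2]-.07
c,s=np.cos(CY),np.sin(CY)
P=[[p[0]+c*x-s*-.017,p[1]+s*x+c*-.017,zf+z] for x,z in[(-.1,0),(.09,0),(-.1,.105),(.09,.105)]]
q=proj(A,P);print(q, ((q-[150,130])*4).tolist())
cv2.imwrite('pics/c6.png',cv2.resize(A['pixels'][130:280,150:320],(680,600),interpolation=cv2.INTER_CUBIC)[:,:,::-1])"
```

```text
time_s: 12.38
position: [0.4972, -0.2411, 0.2696]
tool_rot: [[-0.991, 0.137, 0.004], [0.137, 0.991, -0.003], [-0.005, -0.003, -1.0]]
ft_force: [0.1, -0.0, -4.8]
grip_width: 0.0335
gripper_force: 52.6
turn [-0.003  0.005  0.001]
shift [0.0016 0.001  0.1897] p [ 0.4972 -0.2413  0.2697] t 12.425 f [ 0.4 -0.1 -5.1]
[[201.9 253.6]
 [267.9 248.2]
 [197.9 233.2]
 [269.1 227.6]] [[207.60000000000002, 494.4], [471.5999999999999, 472.79999999999995], [191.60000000000002, 412.79999999999995], [476.4000000000001, 390.4]]
```

View pics/c6.png

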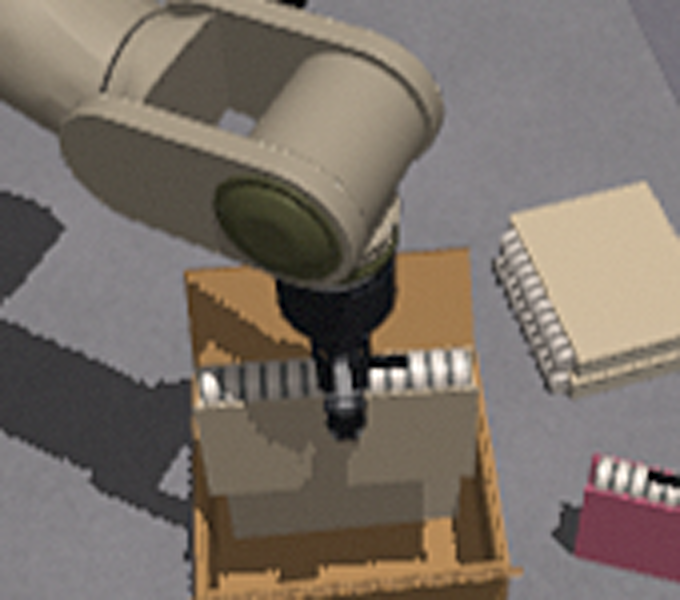

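The observed corners (210,497) and (480,478) agree with the prediction, so the volume is level and within about 3 mm. I'll lower it in.

```bash

python3 -m jog '[[-0.003,0.005,0,0.003,0.001,0.03,0],[0,0,0,0,0,0.03,0],[0,0,0,0,0,0.03,0],[0,0,0,0,0,0.03,0],[0,0,0,0,0,0.03,0],[0,0,0,0,0,0.02,0],[0,0,0,0,0,0.01,0],[0,0,0,0,0,0,0]]'
python3 -c "
from h import *
to(carton(.002,-.035,.075),np.radians(172.1))"
```

```text
time_s: 13.42
position: [0.4941, -0.24, 0.0889]
tool_rot: [[-0.991, 0.137, -0.001], [0.137, 0.991, 0.001], [0.001, 0.001, -1.0]]
ft_force: [0.5, 0.0, -5.3]
grip_width: 0.0335
gripper_force: 52.5
turn [ 0.001 -0.001  0.   ]
shift [-0.0006 -0.0004  0.0139] p [ 0.4941 -0.24    0.0889] t 13.425 f [ 0.5  0.  -5.3]
```

```bash

python3 -m jog '[[0,0,0,0,0,0.004,0],[0,0,0,0,0,0.004,0],[0,0,0,0,0,0.003,0],[0,0,0,0,0,0.001,0],[0,0,0,0,0,0,0]]'
```

```text
time_s: 14.05
position: [0.4938, -0.2399, 0.0766]
tool_rot: [[-0.991, 0.137, -0.001], [0.137, 0.991, 0.001], [0.002, 0.001, -1.0]]
ft_force: [-1.1, 0.0, -5.0]
grip_width: 0.0335
gripper_force: 52.7
```

```bash

python3 -m jog '[[0,0,0,0,0,0.0015,0],[0,0,0,0,0,0,0],[0,0,0,0,0,0,0]]'
python3 -m jog '[[0,0,0,0,0,0.0015,0],[0,0,0,0,0,0,0],[0,0,0,0,0,0,0]]'
```

```text
time_s: 14.42
position: [0.4938, -0.2399, 0.0755]
tool_rot: [[-0.991, 0.137, -0.001], [0.137, 0.991, 0.001], [0.001, 0.001, -1.0]]
ft_force: [-2.3, 0.6, 0.8]
grip_width: 0.0336
gripper_force: 53.2
time_s: 14.8
position: [0.4934, -0.24, 0.075]
tool_rot: [[-0.991, 0.137, -0.001], [0.137, 0.991, 0.0], [0.001, 0.0, -1.0]]
ft_force: [-9.5, 2.2, 13.7]
grip_width: 0.0336
gripper_force: 54.4
```

It rests on the floor (force +13.7 N). Release to a modest opening and rise.

```bash

python3 -m jog '[[0,0,0,0,0,-0.001,45],[0,0,0,0,0,0,62],[0,0,0,0,0,0,62],[0,0,0,0,0,0,62]]'
python3 -m jog '[[0,0,0,0,0,-0.01,62],[0,0,0,0,0,-0.03,62],[0,0,0,0,0,-0.05,62],[0,0,0,0,0,-0.06,62],[0,0,0,0,0,-0.06,62],[0,0,0,0,0,0,0],[0,0,0,0,0,0,0],[0,0,0,0,0,0,0]]'
python3 -c "
from h import *
to(carton(0,.19,.3),np.radians(172.1))
A=snap('side');B=snap('top')
f=lambda x:cv2.resize(x,(390,440))
a=A['pixels'][130:330,150:320];b=B['pixels'][150:320,230:400]
cv2.imwrite('pics/c7.png',np.hstack([f(a),f(b)])[:,:,::-1])"
```

```text
time_s: 15.3
position: [0.4936, -0.2377, 0.0744]
tool_rot: [[-0.991, 0.137, -0.002], [0.137, 0.991, 0.005], [0.003, 0.005, -1.0]]
ft_force: [0.1, 12.3, 3.6]
grip_width: 0.0528
gripper_force: 0.0
time_s: 16.3
position: [0.4937, -0.24, 0.2833]
tool_rot: [[-0.99, 0.138, -0.004], [0.138, 0.99, 0.003], [0.004, 0.002, -1.0]]
ft_force: [-0.0, 0.3, 0.4]
grip_width: 0.0002
gripper_force: 0.0
turn [ 0.002 -0.004 -0.   ]
shift [ 0.0012  0.2247 -0.0162] p [ 0.4937 -0.24    0.2833] t 16.3 f [-0.   0.3  0.4]
```

View pics/c7.png

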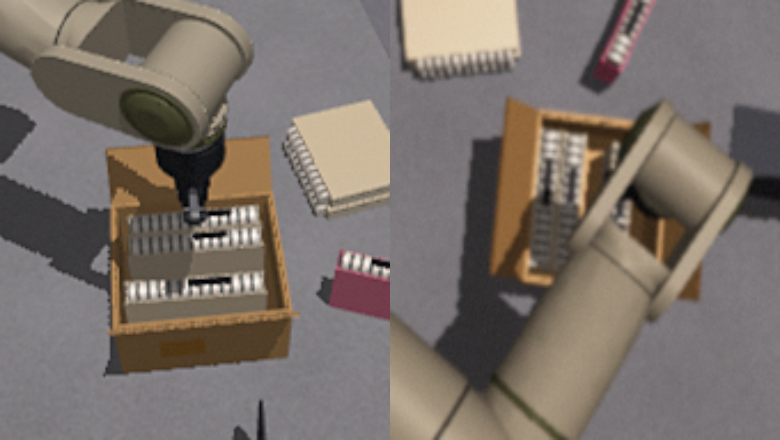

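The volume stands in the empty half with its comb up, at crop (195,290), and the two filed volumes are upright. Now I go outside the left flap, push it over and press it down.

```bash

python3 -m jog '[[0,0,0,0,0.048,-0.005,0],[0,0,0,0,0.048,0,0],[0,0,0,0,0.048,0,0],[0,0,0,0,0.048,0,0],[0,0,0,0,0.048,0,0],[0,0,0,0,0,0.05,0],[0,0,0,0,0,0.055,0],[0,0,0,0,0,0,0]]'
python3 -m jog '[[0,0,0,0,-0.015,0,0],[0,0,0,0,-0.015,0,0],[0,0,0,0,-0.015,0,0],[0,0,0,0,-0.015,0,0],[0,0,0,0,-0.015,0,0],[0,0,0,0,-0.015,-0.005,0],[0,0,0,0,-0.013,-0.005,0],[0,0,0,0,-0.013,-0.005,0],[0,0,0,0,-0.013,-0.005,0],[0,0,0,0,-0.013,0,0]]'
python3 -m jog '[[0,0,0,0,-0.008,0.012,0],[0,0,0,0,-0.005,0.012,0],[0,0,0,0,0,0.012,0],[0,0,0,0,0,0.008,0],[0,0,0,0,0,0,0]]'
python3 -c "
from h import *
to(carton(0,.05,.146),np.radians(172.1))"
```

```text
time_s: 17.4
position: [0.525, -0.0018, 0.1818]
tool_rot: [[-0.99, 0.137, -0.01], [0.137, 0.991, 0.003], [0.01, 0.002, -1.0]]
ft_force: [-0.5, -0.6, 0.5]
grip_width: -0.0001
gripper_force: 0.0
time_s: 18.65
position: [0.5074, -0.1439, 0.2052]
tool_rot: [[-0.991, 0.137, -0.001], [0.137, 0.991, 0.001], [0.001, 0.001, -1.0]]
ft_force: [1.3, 0.0, 0.3]
grip_width: -0.0001
gripper_force: 0.5
time_s: 19.27
position: [0.5053, -0.1553, 0.1599]
tool_rot: [[-0.991, 0.137, -0.003], [0.137, 0.991, 0.002], [0.003, 0.002, -1.0]]
ft_force: [-0.5, -0.6, 1.0]
grip_width: -0.0001
gripper_force: 0.0
turn [ 0.002 -0.003  0.   ]
shift [ 0.0009 -0.0008  0.0139] p [ 0.5053 -0.1553  0.1599] t 19.275 f [-0.5 -0.6  1. ]
```

```bash

python3 -m jog '[[0,0,0,0,0,0.006,0],[0,0,0,0,0,0.005,0],[0,0,0,0,0,0.003,0],[0,0,0,0,0,0,0]]'
python3 -m jog '[[0,0,0,0,0,0.001,0],[0,0,0,0,0,0,0],[0,0,0,0,0,0,0]]'
```

```text
time_s: 19.77
position: [0.5054, -0.1556, 0.1465]
tool_rot: [[-0.991, 0.137, -0.002], [0.137, 0.991, 0.002], [0.002, 0.002, -1.0]]
ft_force: [0.1, 0.4, -0.2]
grip_width: 0.0002
gripper_force: 0.0
time_s: 20.15
position: [0.5055, -0.1557, 0.1457]
tool_rot: [[-0.991, 0.137, -0.002], [0.137, 0.991, 0.001], [0.002, 0.001, -1.0]]
ft_force: [0.2, 0.3, 0.9]
grip_width: -0.0007
gripper_force: 0.0
```

```bash

python3 -m jog '[[0,0,0,0,0,0.0015,0],[0,0,0,0,0,0,0],[0,0,0,0,0,0,0]]'
python3 -m jog '[[0,0,0,0,0,-0.04,0],[0,0,0,0,0,-0.05,0],[0,0,0,0,0,-0.05,0],[0,0,0,0,0,0,0]]'
python3 -c "
from h import *
to(carton(0,-.205,.29),np.radians(172.1))
A=snap('side');B=snap('top')
f=lambda x:cv2.resize(x,(390,440))
a=A['pixels'][130:330,150:320];b=B['pixels'][150:320,230:400]
cv2.imwrite('pics/c8.png',np.hstack([f(a),f(b)])[:,:,::-1])"
```

```text
time_s: 20.52
position: [0.5056, -0.1558, 0.145]
tool_rot: [[-0.991, 0.137, -0.001], [0.137, 0.991, 0.001], [0.001, 0.001, -1.0]]
ft_force: [-2.7, 0.7, 6.1]
grip_width: -0.0001
gripper_force: 3.5
time_s: 21.02
position: [0.5067, -0.1564, 0.2878]
tool_rot: [[-0.991, 0.137, 0.005], [0.137, 0.991, -0.002], [-0.005, -0.002, -1.0]]
ft_force: [-0.1, 0.3, -0.1]
grip_width: 0.0001
gripper_force: 0.0
turn [-0.002  0.005  0.   ]
shift [ 0.0025 -0.2549 -0.0018] p [ 0.5067 -0.1564  0.2878] t 21.025 f [-0.1  0.3 -0.1]
```

View pics/c8.png

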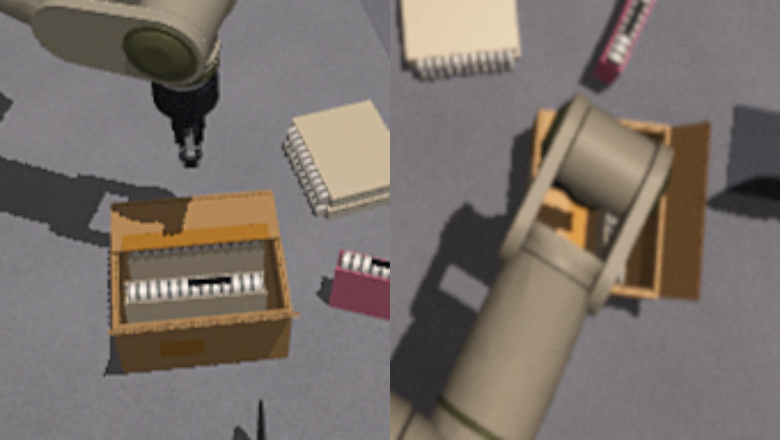

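The left flap lies closed: from the side view it is flat at crop (190,225). The right flap stands folded back at crop (690,210). I mirror the move, staying nearer the robot to keep clear of the book support.

```bash

python3 -m jog '[[0,0,0,0.0065,-0.048,-0.002,0],[0,0,0,0.0065,-0.048,0,0],[0,0,0,0.0065,-0.048,0,0],[0,0,0,0.0065,-0.048,0,0],[0,0,0,0.0065,-0.048,0,0],[0,0,0,0,0,0,0]]'
python3 -c "
from h import *
to(carton(-.03,-.19,.18),np.radians(172.1))
b=snap('top');a=snap('side');print([onz(a,*q,0) for q in[(258,376),(268,382),(310,379),(303,332)]],[onz(b,*q,0) for q in[(382,192),(416,196)]])"
```

```text
time_s: 21.88
position: [0.4391, -0.3916, 0.2833]
tool_rot: [[-0.99, 0.141, -0.004], [0.141, 0.99, 0.004], [0.005, 0.004, -1.0]]
ft_force: [-0.1, 0.0, 0.2]
grip_width: 0.0001
gripper_force: 0.0
turn [ 0.004 -0.005 -0.004]
shift [-0.0026  0.002   0.1033] p [ 0.4391 -0.3916  0.2833] t 21.875 f [-0.1  0.   0.2]
[array([ 0.4888, -0.5502,  0.    ]), array([ 0.5122, -0.5718,  0.    ]), array([ 0.6284, -0.5922,  0.    ]), array([ 0.6498, -0.4622,  0.    ])] [array([ 0.6451, -0.4656,  0.    ]), array([ 0.628 , -0.5948,  0.    ])]
```

Support clear (its nearest part is about y -0.44, x 0.5). Down and push.

```bash

python3 -m jog '[[0,0,0,0,0,0.05,0],[0,0,0,0,0,0.053,0],[0,0,0,0,0,0,0]]'
python3 -m jog '[[0,0,0,0,0.015,0,0],[0,0,0,0,0.015,0,0],[0,0,0,0,0.015,0,0],[0,0,0,0,0.015,0,0],[0,0,0,0,0.015,-0.005,0],[0,0,0,0,0.013,-0.005,0],[0,0,0,0,0.013,-0.005,0],[0,0,0,0,0.013,-0.005,0],[0,0,0,0,0.013,0,0],[0,0,0,0,0.008,0.012,0]]'
python3 -m jog '[[0,0,0,0,0.005,0.012,0],[0,0,0,0,0,0.012,0],[0,0,0,0,0,0.008,0],[0,0,0,0,0,0.005,0],[0,0,0,0,0,0,0]]'
python3 -c "
from h import *
to(carton(-.03,-.05,.145),np.radians(172.1))"
```

```text
time_s: 22.35
position: [0.4398, -0.3865, 0.1799]
tool_rot: [[-0.991, 0.136, -0.007], [0.136, 0.991, 0.008], [0.008, 0.007, -1.0]]
ft_force: [-0.5, -0.4, 0.8]
grip_width: -0.0003
gripper_force: 0.0
time_s: 23.6
position: [0.4594, -0.2546, 0.1913]
tool_rot: [[-0.991, 0.137, -0.0], [0.137, 0.991, 0.001], [0.0, 0.0, -1.0]]
ft_force: [0.8, -0.2, 1.4]
grip_width: 0.0001
gripper_force: 0.6
time_s: 24.22
position: [0.4595, -0.2505, 0.1538]
tool_rot: [[-0.99, 0.138, -0.002], [0.138, 0.99, 0.002], [0.002, 0.001, -1.0]]
ft_force: [-0.6, 0.2, -0.2]
grip_width: 0.0
gripper_force: 0.0
turn [ 0.001 -0.002 -0.   ]
shift [-0.0014 -0.0002  0.0088] p [ 0.4595 -0.2505  0.1538] t 24.225 f [-0.6  0.2 -0.2]
```

```bash

python3 -m jog '[[0,0,0,0,0,0.005,0],[0,0,0,0,0,0.004,0],[0,0,0,0,0,0.001,0],[0,0,0,0,0,0,0]]'
python3 -m jog '[[0,0,0,0,0,0.0015,0],[0,0,0,0,0,0,0],[0,0,0,0,0,0,0]]'
```

```text
time_s: 24.72
position: [0.4597, -0.2504, 0.1449]
tool_rot: [[-0.991, 0.137, -0.001], [0.137, 0.991, 0.001], [0.001, 0.001, -1.0]]
ft_force: [-1.9, 2.3, 7.8]
grip_width: -0.0
gripper_force: 4.2
time_s: 25.1
position: [0.4598, -0.2504, 0.1448]
tool_rot: [[-0.991, 0.137, 0.0], [0.137, 0.991, -0.0], [-0.0, -0.0, -1.0]]
ft_force: [-5.2, 4.3, 19.2]
grip_width: 0.0002
gripper_force: 9.8
```

Closed and pressed. Retreat and take a last look.

```bash

python3 -m jog '[[0,0,0,0,0,-0.03,0],[0,0,0,0,0,-0.05,0],[0,0,0,0,0,-0.05,0],[0,0,0,0.02,0.05,0,0],[0,0,0,0.02,0.05,0,0],[0,0,0,0.02,0.05,0,0],[0,0,0,0.02,0.05,0,0],[0,0,0,0.02,0.05,0,0],[0,0,0,0,0.05,0,0],[0,0,0,0,0,0,0]]'
python3 -c "
from h import *
A=snap('side');B=snap('top')
f=lambda x:cv2.resize(x,(390,440))
a=A['pixels'][130:330,150:320];b=B['pixels'][150:320,230:400]
cv2.imwrite('pics/c9.png',np.hstack([f(a),f(b)])[:,:,::-1])"
```

```text
time_s: 26.35
position: [0.4016, 0.0628, 0.2732]
tool_rot: [[-0.991, 0.132, -0.001], [0.132, 0.991, 0.001], [0.001, 0.001, -1.0]]
ft_force: [0.7, -0.7, -0.4]
grip_width: 0.0001
gripper_force: 0.0
```

View pics/c9.png

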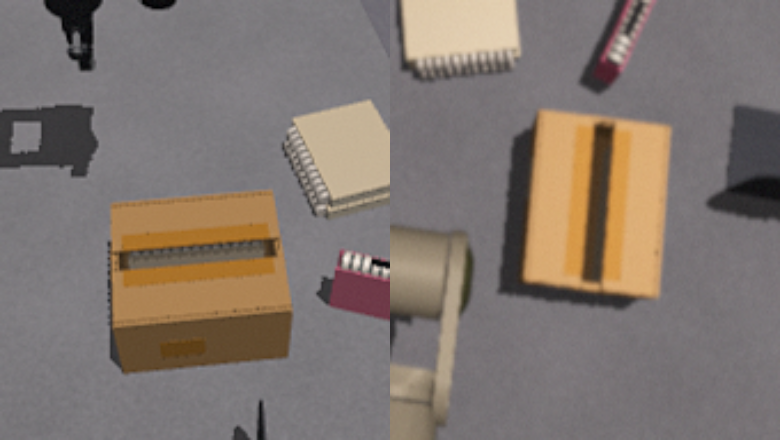

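Both flaps lie flat with the narrow slot between them at crop (600,205), and the bystanders are where they were.

```bash
python3 -c "
from rig import job
print(job.close_job())"
```

```text
the job is handed in; nothing more can be done
None
```

The volume stands comb up on the carton floor in the empty half, both flaps are closed flat, and the job was handed in at about 26 s; the hand-in call returned no verdict.

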